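Send the clip under the drill bushing

ROBOT

A 7-joint arm with a two-finger parallel gripper is mounted at the origin on a cart in front of the work surface, level with it; the furniture and walls round the work are solid. World frame = base frame: x ahead of the robot, y to its left, z up, the work surface at z = 0. Lengths are in m, angles in degrees, forces in N, time in s.
With the tool pointing down it reaches from about 0.4 to 0.875 m from the base axis. Payload 6.5 kg.
Tool frame: the origin (TCP) lies at the very end of the fingers, on their centre line; the grasp point (between the pads) lies 19 mm behind it; z points along the fingers, y is the line along which they close (so a half turn about z gives the same grasp; the last joint's range is limited). The gripper opens to 85 mm and grips with 20 to 120 N. Pads are 22 mm wide; open, the fingers measure 114 mm over their backs; the gripper's body (76 mm by 85 mm) begins 54 mm behind the grasp point. The pads swing forward as they close: fully open they stand 13 mm farther back than shut.
Start: joints at [-79.309, 30.733, -0.252, 88.115, 0.149, 61.152, -4.079], TCP at [0.163, 0.629, 0.231] pointing down, gripper open.
Joint ranges: [-154.64, 154.64], [-21.42, 123.67], [-72.66, 72.17], [13.99, 137.28], [-74.86, 254.86], [10.95, 109.41], [-158.01, 158.01]. Speed limits (degrees/s): [136.94, 136.94, 180, 180, 180, 180, 180].

INTERFACE

Orientations are given as [roll, pitch, yaw] about the fixed x, y, z axes, in that order (R = Rz(yaw) Ry(pitch) Rx(roll)).
In Python, from workcell import * gives the robot as it stands.
- The arm moves only by the tool drive_tool, never from a script. Its argument "motion" is a list of rows, each a list of 2 entries, a list of its own where there are three numbers: the shift along the tool's x, y, z in m, then the turn, a rotation vector about the tool's x, y, z in degrees. In form: [[[x, y, z], [wx, wy, wz]], ...]. A call has 1 to 20 rows; each row shifts and turns the commanded pose from where the row before left it, along the tool's axes as they then stand; what a row does not reach is not made up. A row lasts 1/10 s, in which the tool goes at most 50 mm and 8.59 degrees, less where a joint would pass 70% of its speed; a pose out of reach is approached as far as the arm can. A call with a gripper value outside its range is refused whole. "jaw" is the gripper's target within -1 to 1 (fully open at 1, half-way at 0, shut at -1), set as the call begins (left out, the last holds). The fingers move at their own pace and stop on an object; "squeeze" is the grip in N (left out, the last holds). Time passes only in rows, so rows that do not move let the fingers close. It gives the time, the measured TCP pose, the force, the opening and the grip force at its end, in the units of the state.
- observe(): the state, without advancing time (a new reading comes with each control period).
- snapshot(name): name is "side" or "top"; returns a dict with "img" (480x640x3 uint8, red, green, blue), "z_map" (480x640 float32, m along the optical axis (not along the pixel's ray), 0 where there is no reading), "mtx" (3x3 intrinsics, pixels), "dist_coeffs" ([k1, k2, p1, p2, k3] as OpenCV has them; the pictures are not rectified), "rvec" (rotation vector, rad) and "tvec" (3), from world to camera coordinates, as OpenCV has them. Camera axes: x right, y down, z forward; pixel columns grow to the right and rows downward; lengths in m; the calibration is good to about 2 mm. A picture is of the moment at which its call begins.
- sign_off(): hands the job in; it is judged then, once.
The state is a dict: "clock": time; "q": joint angles; "qd": joint speeds; "joint_efforts": joint torques, N m; "tcp_pos": TCP position; "eef_rot": TCP orientation; "force": force on the tool from outside, world axes, zero at the start; "ft_torque": the same for the moment, N m; "finger_gap": finger opening in m; "grasp_force": force on a finger pad.
Only numpy, scipy, OpenCV 4.12 (cv2) and the standard library are available. Lean on these libraries where they do the work, as an engineer would, in place of code of your own. Each camera call takes 0.05 s, during which the arm holds its last target. There are 200 camera calls.

TASK

A strap clip lies in the nest of the drilling jig, whose shuttle is locked at its loading end by the dark spring plunger that stands in the shuttle's window. With the fingertips press the plunger down and, keeping it down, push the shuttle along past it and on to its end stop, so that the clip comes under the drill bushing and the plunger springs up again and locks the shuttle there. Do not touch the clip or pick anything up, and leave the loose jar and clips beside the jig where they are.

Things in the scene. Friction and masses are not known exactly. Their poses are not given: they have to be found in the camera images.
- jig: drilling jig fixed to the bench, grey base 276 x 120 mm (164 wide over its hold-down lugs). Origin on the bench top straight below the plunger's middle; x = the way the shuttle slides from loading to drilling, y across, z up. Base from x = -108 to 168, y = -60 to 60 mm. A desk fan 440 mm high stands left of the jig, before the robot (world x 0.23 to 0.42, y -0.16 to 0.16 m): keep the arm off it
- chip_cover (a point): middle of the front upper edge of the fixed sheet-metal cover over the shuttle's tail: 35 mm above the bench, 26 mm behind the plunger's middle (jig x = -26 mm); it reaches back to x = -108 mm. Cover and shuttle run between two steel guide rails (tops 37, screw heads 41 mm above the bench) that leave y = -40 to 40 mm clear between them
- plunger (a joint): spring plunger: 0 = up, 0.011 = pressed to its stop (m, straight down). 4 N to start, 8.4 N at the bottom. From 0.009 on its top is below the shuttle plate, which can then slide over it. Once the shuttle has slid some 5 mm its plate keeps the plunger down, until the second window arrives and the plunger springs up by itself
- plunger_top (a point): middle of the plunger's flat top, a dark steel block 40 mm (jig x) by 52 mm (jig y) with five thin ribs. Up, the top is 33 mm above the bench, 2 mm proud of the shuttle plate; fully pressed, 22 mm. It only moves up and down
- shuttle (a joint): travel of the shuttle, an aluminium plate 90 mm wide (upper side 31, underside 24 mm above the bench), along the jig's x: 0 = loading, 0.0705 = at the end stop (m). With the plunger up it has 2 mm of play at 0; from 0.068 on the plunger springs up in the second window and locks it. It slides with 1 to 4 N
- window_front (a point): on the shuttle, middle of the upper edge of its window's front wall (31 mm above the bench, wall 7 mm high, square to jig x), on which a fingertip in the window pushes. The window, 44 mm (x) by 56 mm (y), starts round the plunger with 2 mm of play, this point 22 mm ahead of the plunger's middle. Under the window is an open channel 68 mm wide, floor 14 mm above the bench
- clip_1: the yellow strap clip in the shuttle's nest, 36 x 50 x 17 mm, origin at the middle of its underside, 31 mm above the bench (top 48 mm). It starts 58 mm ahead (jig x) of the plunger's middle and rides with the shuttle; grey nest walls 7 mm high, the nearest 35 mm ahead of the plunger's middle
- bushing (a point): drill bushing's axis at the underside of its bridge, 52 mm above the bench, 128 mm ahead (jig x) of the plunger's middle. The bridge spans the rails from jig x = 112 to 144 mm; its top is 62, the bushing's 67 mm above the bench
- jar_rivets: loose jar of rivets with a black lid, diameter 60, height 69 mm, origin under its middle; stands beside the jig; leave it
- clip_2: loose yellow strap clip on the bench, 36 x 50 x 17 mm, origin under its middle; leave it
- clip_3: another loose yellow strap clip on the bench, 36 x 50 x 17 mm, origin under its middle; leave it
Things that resemble listed ones, but are neither listed nor needed, are in the scene too. Leave any pink or red look-alike of the clip_1 alone.

How it is judged (in metres and radians):
On the way, in this order (a step that is already met when the one before it is completed fails the run):
1. the plunger is pressed down (more than 8.5 mm) with the shuttle still at its loading end (within 4 mm) (value of joint plunger above 0.0085 m and value of joint shuttle below 0.004 m), for 0.02 s.
2. with the plunger still down (more than 8 mm), the shuttle has slid more than 15 mm past it (value of joint plunger above 0.008 m and value of joint shuttle above 0.015 m), for 0.02 s.
At the end, for the whole second after the job is handed in: The shuttle stands at its end stop (travel more than 66.5 mm), the plunger has sprung up (within 2 mm of its top position) and locks it, and the clip lies flat and still in the nest with its middle within 8 mm of the bushing axis (value of joint shuttle above 0.0665 m and value of joint plunger below 0.002 m and horizontal distance between clip_1 and bushing below 0.008 m and height (world z) of clip_1 between 0.0285 and 0.0335 m and angle between clip_1's own z axis and vertical below 0.1 rad and linear speed of clip_1 below 0.02 m/s); the robot touches nothing.
It fails at once if the fingers or the arm pushed on the clip in the nest (contact force between any of the fingers, the arm and clip_1 above 1 N).
It fails at once if the clip was lifted out of its nest (by more than 5 mm) (height (world z) of clip_1 above 0.036 m).
It fails at once if a loose thing beside the jig was moved (more than 15 mm) or lifted (distance of any of jar_rivets, clip_2, clip_3 from where it was at the start of the episode above 0.015 m).
It also fails if it takes over 42 s, if anything falls off the work surface, if the arm or the gripper's body presses on something with over 40 N, if the wrist force passes 120 N, or if a joint passes its speed limit or range.

## Working session

There is one attempt and no reset: what is moved stays moved. The work goes in short steps, Python scripts to look and compute and a tool call to move; the robot and the scene stay as the last step left them, time stands still between calls to the robot, and variables do not carry over. Pictures are saved under pics/ and viewed, at most 10 in all, crops included, and the job is handed in when it is done.

Besides the shell and the picture viewer there is one more tool, called after "Emit:" as name([rows], argument=value, ...), one row to a line, values as JSON. drive_tool: Moves the arm, as the interface text tells. Its arguments: {"type":"object","properties":{"motion":{"type":"array"},"jaw":{"type":"number"},"squeeze":{"type":"number"}},"required":["motion"]}

```bash
mkdir -p pics; python3 - <<'E'
from workcell import *
import cv2,pickle
for n in("top","side"):
    s=snapshot(n);pickle.dump(s,open(f"{n}.pkl","wb"));cv2.imwrite(f"pics/{n}0.png",s["img"][...,::-1])
    print(n,s["mtx"].tolist() if hasattr(s["mtx"],'tolist') else s["mtx"],s["rvec"],s["tvec"])
o=observe();print(o["clock"],o["tcp_pos"],o["eef_rot"],o["force"],o["finger_gap"])
E
```

```text
top [[590.0062176531322, 0.0, 326.9706185575853], [0.0, 590.0062176531322, 246.66264286422094], [0.0, 0.0, 1.0]] [ 2.16626503 -2.16159623  0.12994362] [-0.36270082  0.5427084   1.09994002]
side [[478.4892229914972, 0.0, 323.2475031137561], [0.0, 478.4892229914972, 233.57258287053017], [0.0, 0.0, 1.0]] [ 2.15281565 -0.51340575  0.24053901] [-0.65535713  0.01993791  0.94255707]
0.1 [0.16247217 0.62880817 0.23051147] [-1.79913012e+02  6.92548616e-03  1.65518896e+02] [ 0.16718165 -0.74425     0.73897022] 0.0851196756198591
```

View pics/top0.png

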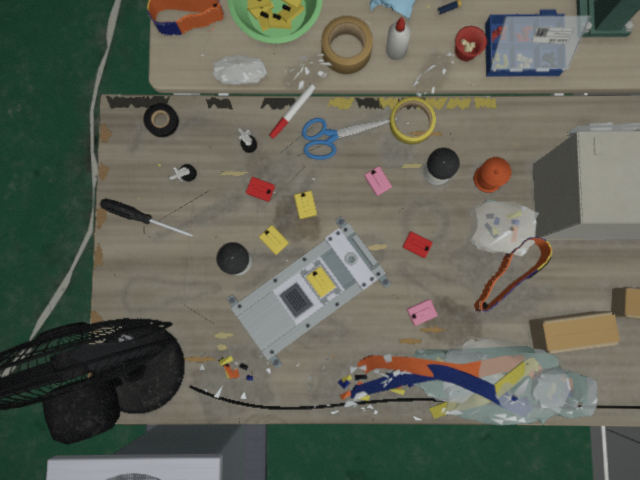

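View pics/side0.png

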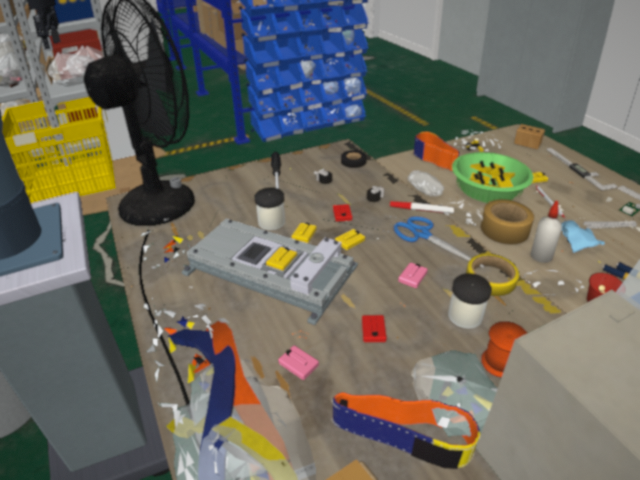

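The top view shows the jig, running from about (265,330) to (350,250), with the dark plunger at about (296,299) and the clip at (320,280). In the side view the plunger is at about (257,252). I'll enlarge both.

```bash
python3 - <<'E'
import cv2,pickle,numpy as np
t=pickle.load(open("top.pkl","rb"));s=pickle.load(open("side.pkl","rb"))
a=cv2.resize(t["img"][210:370,220:395],None,fx=3.4,fy=3.4,interpolation=cv2.INTER_CUBIC)
b=cv2.resize(s["img"][210:330,180:365],None,fx=4,fy=4,interpolation=cv2.INTER_CUBIC)
cv2.imwrite("pics/ct.png",a[...,::-1]);cv2.imwrite("pics/cs.png",b[...,::-1])
E
```

```text
(no output)
```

View pics/ct.png

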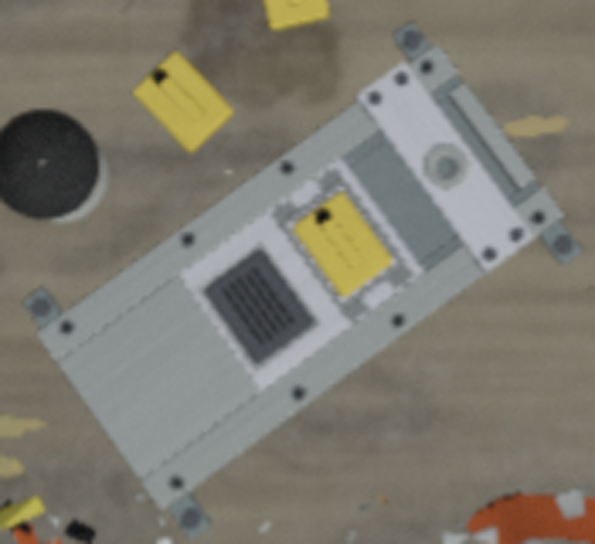

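View pics/cs.png

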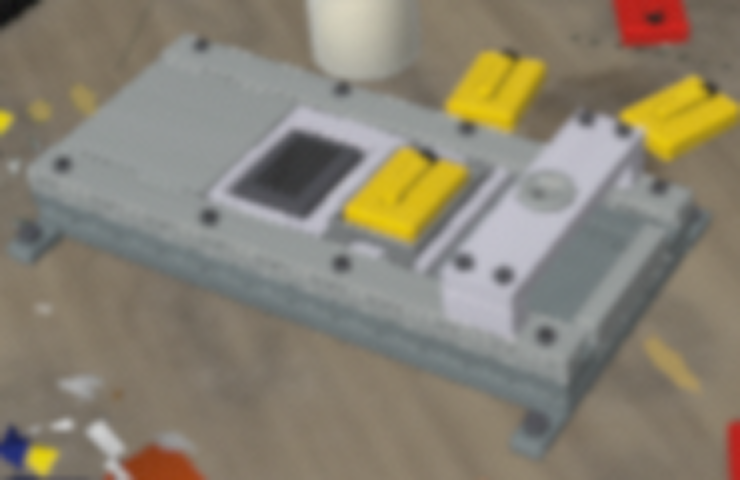

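In the top crop the plunger's corners are (205,292), (262,246), (315,320) and (258,366), with the bushing at (446,166). In the side crop the plunger's corners are (300,130), (366,155), (298,217) and (230,188), with the bushing at (548,191). The jar and clips lie off the jig's far side.

```bash
cat >h.py <<'E'
import cv2,numpy as np
def ray(s,px):
    R=cv2.Rodrigues(np.array(s["rvec"],float))[0];t=np.array(s["tvec"],float).ravel()
    n=cv2.undistortPoints(np.array(px,float).reshape(-1,1,2),np.array(s["mtx"]),np.array(s["dist_coeffs"]))[:,0]
    d=np.c_[n,np.ones(len(n))]@R
    return -R.T@t,d
def plane(s,px,z):
    c,d=ray(s,px);return c+d*((z-c[2])/d[:,2])[:,None]
def tri(a,pa,b,pb):
    ca,da=ray(a,pa);cb,db=ray(b,pb);o=[]
    for x,y in zip(da,db):
        k=np.linalg.lstsq(np.c_[x,-y],cb-ca,rcond=None)[0];o.append((ca+k[0]*x+cb+k[1]*y)/2)
    return np.array(o)
E
python3 - <<'E'
import pickle;from h import *
np.set_printoptions(precision=4,suppress=True)
t=pickle.load(open("top.pkl","rb"));s=pickle.load(open("side.pkl","rb"))
T=lambda u:(np.array(u)+.5)/3.4-.5+[220,210]
S=lambda u:(np.array(u)+.5)/4-.5+[180,210]
pt=T([[205,292],[262,246],[315,320],[258,366],[446,166]]);ps=S([[230,188],[300,130],[366,155],[298,217],[548,191]])
X=tri(t,pt,s,ps);print(X)
c=X[:4].mean(0);print("plunger",c,"top@.033",plane(t,pt[:4],.033).mean(0),"side",plane(s,ps[:4],.033).mean(0))
b=X[4];b2=plane(t,pt[4:],.067)[0];print("bush",b,b2,plane(s,ps[4:],.067)[0])
for d in (b-c,b2-plane(t,pt[:4],.033).mean(0)):print(np.linalg.norm(d[:2]),np.degrees(np.arctan2(d[1],d[0])))
# rail edges, top view: outer far edge screws and near edge screws
e=plane(t,T([[66,327],[187,239],[287,167],[375,98],[176,482],[298,393],[398,320],[489,254]]),.041)
for q in(e[:4],e[4:]):d=q[-1]-q[0];print("screws",np.degrees(np.arctan2(d[1],d[0])),q[0],q[-1])
P=plane(t,T([[42,165]]),.069);print("jar",P,"clip2",plane(t,T([[183,102]]),.017))
p=pt[:4].mean(0);print(t["z_map"][int(p[1]),int(p[0])], [ (ray(t,[p])[0]+ray(t,[p])[1][0]*t["z_map"][int(p[1]),int(p[0])])])
E
```

```text
[[ 0.4353 -0.2667 -0.    ]
 [ 0.461  -0.3015  0.0484]
 [ 0.4481 -0.3389  0.0594]
 [ 0.4235 -0.3054  0.0094]
 [ 0.5184 -0.406   0.0638]]
plunger [ 0.442  -0.3031  0.0293] top@.033 [ 0.4422 -0.3032  0.033 ] side [ 0.4416 -0.308   0.033 ]
bush [ 0.5184 -0.406   0.0638] [ 0.5175 -0.4057  0.067 ] [ 0.5173 -0.4097  0.067 ]
0.12814754056318528 -53.41269961357149
0.12717651348911369 -53.68102496709185
screws -53.10840771461378 [ 0.4302 -0.1966  0.041 ] [ 0.5582 -0.3671  0.041 ]
screws -54.023642653690914 [ 0.346  -0.2585  0.041 ] [ 0.4709 -0.4306  0.041 ]
jar [[ 0.5174 -0.1859  0.069 ]] clip2 [[ 0.5587 -0.2575  0.017 ]]
1.1224818 [array([ 0.4422, -0.3031,  0.0299])]
```

Two views put the plunger at (0.442, -0.304), z about 0.030. The jig yaw is about -53.6°, and plunger to bushing measures 128 mm as expected. I'll rise first, turning the tool to yaw 126.5°, then go over and around the fan.

Emit:
drive_tool([
  [[0, 0, -0.021], [0, 0, 3]],
  [[0, 0, -0.021], [0, 0, 3]],
  [[0, 0, -0.021], [0, 0, 3]],
  [[0, 0, -0.021], [0, 0, 3]],
  [[0, 0, -0.021], [0, 0, 3]],
  [[0, 0, -0.021], [0, 0, 3]],
  [[0, 0, -0.021], [0, 0, 3]],
  [[0, 0, -0.021], [0, 0, 3]],
  [[0, 0, -0.021], [0, 0, 3]],
  [[0, 0, -0.021], [0, 0, 3]],
  [[0, 0, -0.021], [0, 0, 3]],
  [[0, 0, -0.021], [0, 0, 3]],
  [[0, 0, -0.021], [0, 0, 3]],
], jaw=-1, squeeze=40)

```text
clock: 1.4
tcp_pos: [0.1625, 0.6291, 0.5046]
eef_rot: [-180.0, 0.0, 126.4]
force: [0.0, -0.2, -0.5]
finger_gap: 0.0001
grasp_force: 0.0
```

Emit:
drive_tool([
  [[-0.0306, 0.009, 0], [0, 0, 0]],
  [[-0.0306, 0.009, 0], [0, 0, 0]],
  [[-0.0306, 0.009, 0], [0, 0, 0]],
  [[-0.0306, 0.009, 0], [0, 0, 0]],
  [[-0.0306, 0.009, 0], [0, 0, 0]],
  [[-0.0306, 0.009, 0], [0, 0, 0]],
  [[-0.0306, 0.009, 0], [0, 0, 0]],
  [[-0.0306, 0.009, 0], [0, 0, 0]],
  [[-0.0306, 0.009, 0], [0, 0, 0]],
  [[-0.0306, 0.009, 0], [0, 0, 0]],
  [[-0.0306, 0.009, 0], [0, 0, 0]],
  [[-0.0306, 0.009, 0], [0, 0, 0]],
  [[-0.0306, 0.009, 0], [0, 0, 0]],
  [[-0.0306, 0.009, 0], [0, 0, 0]],
])

```text
clock: 2.8
tcp_pos: [0.5195, 0.3591, 0.5039]
eef_rot: [-180.0, -0.0, 126.5]
force: [-0.1, -0.0, 0.7]
finger_gap: 0.0001
grasp_force: 0.0
```

```bash
python3 - <<'E'
from workcell import *
import cv2
s=snapshot("side");cv2.imwrite("pics/side1.png",s["img"][...,::-1])
o=observe();print(o["q"],o["tcp_pos"],o["eef_rot"])
E
```

```text
[-50.6252408   21.92186554  19.32171713  66.6151508   -6.82653656
  92.61132822   3.15290958] [0.52404083 0.35365545 0.50343719] [-179.94312738    0.27343057  126.06779313]
```

View pics/side1.png

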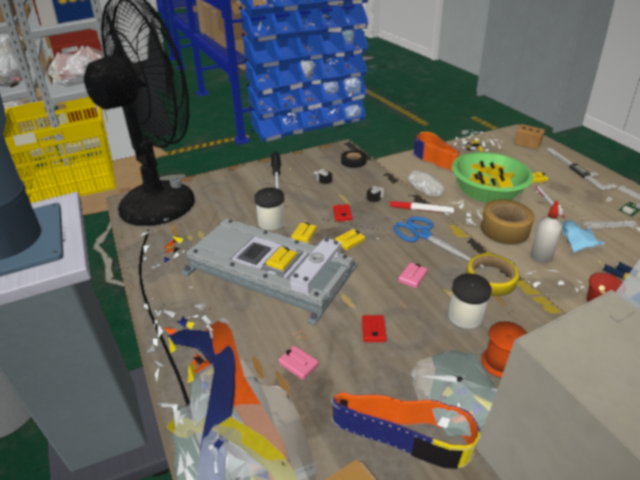

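The arm is still out of the side view and the jig is unchanged. I'll carry on around the fan.

Emit:
drive_tool([
  [[-0.0278, -0.0117, 0], [0, 0, 0]],
  [[-0.0278, -0.0117, 0], [0, 0, 0]],
  [[-0.0278, -0.0117, 0], [0, 0, 0]],
  [[-0.0278, -0.0117, 0], [0, 0, 0]],
  [[-0.0278, -0.0117, 0], [0, 0, 0]],
  [[-0.0278, -0.0117, 0], [0, 0, 0]],
  [[-0.0278, -0.0117, 0], [0, 0, 0]],
  [[-0.0278, -0.0117, 0], [0, 0, 0]],
  [[-0.0278, -0.0117, 0], [0, 0, 0]],
  [[-0.0278, -0.0117, 0], [0, 0, 0]],
  [[-0.0278, -0.0117, 0], [0, 0, 0]],
  [[-0.0278, -0.0117, 0], [0, 0, 0]],
  [[-0.0278, -0.0117, 0], [0, 0, 0]],
  [[-0.0278, -0.0117, 0], [0, 0, 0]],
])

```text
clock: 4.25
tcp_pos: [0.6187, -0.0511, 0.5039]
eef_rot: [-180.0, -0.0, 126.5]
force: [0.9, 0.3, -0.1]
finger_gap: 0.0002
grasp_force: 0.0
```

```bash
python3 - <<'E'
from workcell import *
o=observe();print(o["q"],o["tcp_pos"],o["eef_rot"],o["force"])
E
```

```text
[-18.27404222  21.23424745  28.75796952  68.94200281 -10.04753375
  92.25889299  44.95749384] [ 0.61869977 -0.05113552  0.50390777] [-1.79970942e+02 -3.60451222e-02  1.26531923e+02] [ 0.87275154  0.33316262 -0.05214341]
```

```bash
cat >fk.py <<'E'
import numpy as np,itertools
from scipy.spatial.transform import Rotation as Ro
D=[([-79.309,30.733,-.252,88.115,.149,61.152,-4.079],[.163,.629,.231],[-180,0,165.52]),
([-50.6252408,21.92186554,19.32171713,66.6151508,-6.82653656,92.61132822,3.15290958],[.52404083,.35365545,.50343719],[-179.943,.273,126.068]),
([-18.27404222,21.23424745,28.75796952,68.94200281,-10.04753375,92.25889299,44.95749384],[.61869977,-.05113552,.50390777],[-179.97,-.036,126.53])]
def chain(q,s):
    R=Ro.identity();o=[]
    for i,(a,b) in enumerate(zip(q,s)):
        R=R*Ro.from_euler('zyzyzyz'[i],a*b,degrees=True);o.append(R.as_matrix())
    return o
if __name__=="__main__":
    best=[]
    for s in itertools.product([1,-1],repeat=4):
        S=[s[0],1,s[1],1,s[2],1,s[3]]
        M=[Ro.from_matrix(chain(q,S)[-1]).inv()*Ro.from_euler('xyz',e,degrees=True) for q,p,e in D]
        best.append((sum((M[0].inv()*m).magnitude() for m in M),S))
    best.sort(key=lambda x:x[0]);print(best[:3]);S=best[0][1]
    A=[];B=[]
    for q,p,e in D:
        c=chain(q,S)
        # h, L1(z of 2), L2(z of 4), T(z of 6), x-offsets after 2, 4, 6
        A.append(np.c_[[0,0,1],c[1][:,2],c[3][:,2],c[5][:,2]]);B.append(p)
    A=np.vstack(A);B=np.hstack(B);x,r,k,_=np.linalg.lstsq(A,B,rcond=None);print(x,k,np.abs(A@x-B).max())
E
python3 fk.py
```

```text
[(9.976423521722543e-05, [-1, 1, -1, 1, -1, 1, -1]), (0.5962916652496613, [-1, 1, -1, 1, 1, 1, -1]), (1.1455486710312481, [-1, 1, 1, 1, 1, 1, 1])]
[6.81937552 0.38605196 0.5020137  6.68978483] 4 0.04679214797219264
```

Emit:
drive_tool([
  [[-0.0086, -0.0244, 0], [0, 0, 0]],
  [[-0.0086, -0.0244, 0], [0, 0, 0]],
  [[-0.0086, -0.0244, 0], [0, 0, 0]],
  [[-0.0086, -0.0244, 0], [0, 0, 0]],
  [[-0.0086, -0.0244, 0], [0, 0, 0]],
  [[-0.0086, -0.0244, 0], [0, 0, 0]],
  [[-0.0086, -0.0244, 0], [0, 0, 0]],
  [[-0.0086, -0.0244, 0], [0, 0, 0]],
  [[-0.0086, -0.0244, 0], [0, 0, 0]],
  [[-0.0086, -0.0244, 0], [0, 0, 0]],
  [[-0.0086, -0.0244, 0], [0, 0, 0]],
  [[-0.0086, -0.0244, 0], [0, 0, 0]],
  [[0, 0, 0], [0, 0, 0]],
])

```text
clock: 5.55
tcp_pos: [0.4418, -0.3108, 0.5044]
eef_rot: [-179.9, 0.0, 126.1]
force: [0.0, -0.5, -0.7]
finger_gap: -0.0
grasp_force: 0.0
```

```bash
python3 - <<'E'
from workcell import *
o=observe();print(o["q"].tolist(),o["tcp_pos"].tolist(),o["eef_rot"].tolist(),o["force"])
q,p,e=o["q"],o["tcp_pos"],o["eef_rot"]
import fk,numpy as np
from fk import *
S=[-1,1,-1,1,-1,1,-1];A=[];B=[]
for q,p,e in D+[(q,p,e)]:
    c=chain(q,S);A.append(np.c_[[0,0,1],c[1][:,2],c[3][:,2],c[1][:,1],c[3][:,1]]);B.append(p)
A=np.vstack(A);B=np.hstack(B);x=np.linalg.lstsq(A,B,rcond=None)[0];print("h-T,L1,L2,y2,y4",x,np.abs(A@x-B).max())
el=c[1][:,2]*x[1]+c[1][:,1]*x[3];print("elbow rel shoulder",el,"wrist xy",el+c[3][:,2]*x[2]+c[3][:,1]*x[4])
E
```

```text
[0.43782097543384507, 11.281831291144226, 37.08633193417173, 81.682155228722, -6.691126844776386, 89.27454963114567, 73.20959745945099] [0.4418275934095509, -0.3107659484000809, 0.5044460856708809] [-179.92094298146608, 0.030329479395733973, 126.13741450329766] [ 0.0402441  -0.51781039 -0.68504535]
h-T,L1,L2,y2,y4 [ 0.01324117  0.50396956  0.4460241  -0.02453692 -0.02104095] 0.0008375702083735503
elbow rel shoulder [ 0.0984038  -0.0252896   0.49423123] wrist xy [ 0.44167211 -0.31083709  0.49111454]
```

The kinematic fit leaves 0.8 mm residual and puts the elbow about 0.39 m above shoulder height, so the links clear the fan. Next I descend.

Emit:
drive_tool([
  [[0.0007, 0.0038, 0.024], [0, 0, 0]],
  [[0, 0, 0.024], [0, 0, 0]],
  [[0, 0, 0.024], [0, 0, 0]],
  [[0, 0, 0.024], [0, 0, 0]],
  [[0, 0, 0.024], [0, 0, 0]],
  [[0, 0, 0.024], [0, 0, 0]],
  [[0, 0, 0.024], [0, 0, 0]],
  [[0, 0, 0.024], [0, 0, 0]],
  [[0, 0, 0.024], [0, 0, 0]],
  [[0, 0, 0.024], [0, 0, 0]],
  [[0, 0, 0.024], [0, 0, 0]],
  [[0, 0, 0.024], [0, 0, 0]],
  [[0, 0, 0.024], [0, 0, 0]],
  [[0, 0, 0.024], [0, 0, 0]],
  [[0, 0, 0.024], [0, 0, 0]],
  [[0, 0, 0.024], [0, 0, 0]],
  [[0, 0, 0.024], [0, 0, 0]],
  [[0, 0, 0.024], [0, 0, 0]],
  [[0, 0, 0], [0, 0, 0]],
  [[0, 0, 0], [0, 0, 0]],
])

```text
clock: 7.55
tcp_pos: [0.4476, -0.3041, 0.0724]
eef_rot: [-180.0, -0.0, 126.5]
force: [0.6, -0.0, -0.2]
finger_gap: 0.0001
grasp_force: 0.0
```

```bash
python3 - <<'E'
from workcell import *
import cv2
s=snapshot("side");cv2.imwrite("pics/side2.png",cv2.resize(s["img"][150:330,130:370],None,fx=3.3,fy=3.3,interpolation=cv2.INTER_CUBIC)[...,::-1])
o=observe();print(o["q"],o["tcp_pos"],o["eef_rot"],o["force"])
E
```

```text
[ 10.19346135  35.90659702  25.37831774 111.77884767 -24.38201034
  37.52779274  87.50393581] [ 0.44810757 -0.30464039  0.07308368] [1.79974536e+02 4.47710126e-02 1.26534724e+02] [0.15153188 1.11575375 0.24160547]
```

View pics/side2.png

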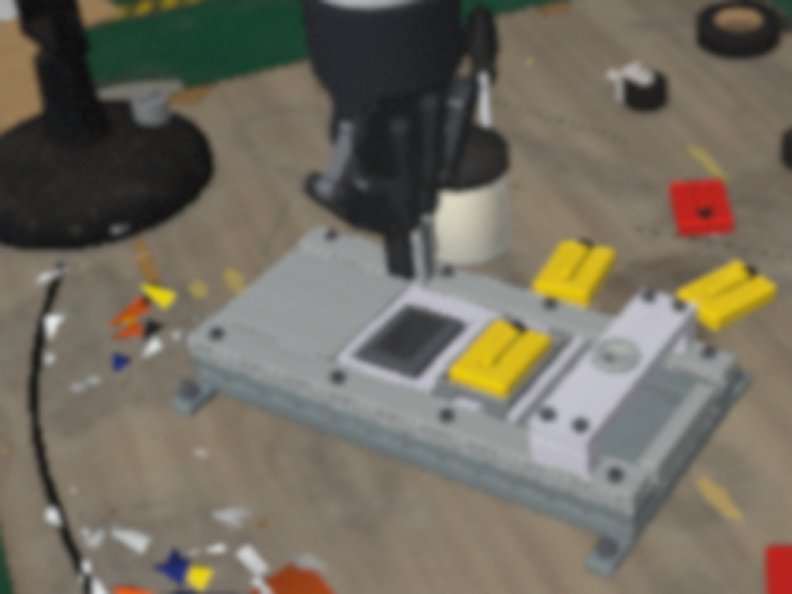

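The tip shows at about (410,277) in the crop, above and behind the plunger at (410,340), because it is still about 72 mm up. I'll check its projection.

```bash
python3 - <<'E'
import pickle,cv2,numpy as np
for n in("side",):
    s=pickle.load(open(n+".pkl","rb"))
    P=np.array([[.448,-.3045,.073],[.4444,-.308,.033],[.442,-.304,.033],[.442,-.306,.033]])
    u=cv2.projectPoints(P,np.array(s["rvec"]),np.array(s["tvec"]),np.array(s["mtx"]),np.array(s["dist_coeffs"]))[0][:,0]
    print(n,((u-[130,150]+.5)*3.3-.5).round(1).tolist())
E
```

```text
side [[413.0, 273.4], [416.2, 338.1], [409.6, 335.3], [410.8, 337.4]]
```

Emit:
drive_tool([
  [[-0.001, -0.003, 0.01], [0, 0, 0]],
  [[0, -0.002, 0.01], [0, 0, 0]],
  [[0, 0, 0.01], [0, 0, 0]],
  [[0, 0, 0.005], [0, 0, 0]],
  [[0, 0, 0], [0, 0, 0]],
  [[0, 0, 0], [0, 0, 0]],
])

```text
clock: 8.2
tcp_pos: [0.444, -0.3084, 0.0372]
eef_rot: [-180.0, -0.0, 126.5]
force: [0.7, -0.3, 0.4]
finger_gap: 0.0001
grasp_force: 0.0
```

```bash
python3 - <<'E'
from workcell import *
import cv2
s=snapshot("side");cv2.imwrite("pics/side3.png",cv2.resize(s["img"][190:300,180:340],None,fx=4.5,fy=4.5,interpolation=cv2.INTER_CUBIC)[...,::-1])
o=observe();print(o["tcp_pos"],o["eef_rot"],o["force"])
E
```

```text
[ 0.44421768 -0.30849606  0.03744259] [1.79992756e+02 1.75312646e-02 1.26517601e+02] [-0.29074743  0.35345182  0.32319572]
```

View pics/side3.png

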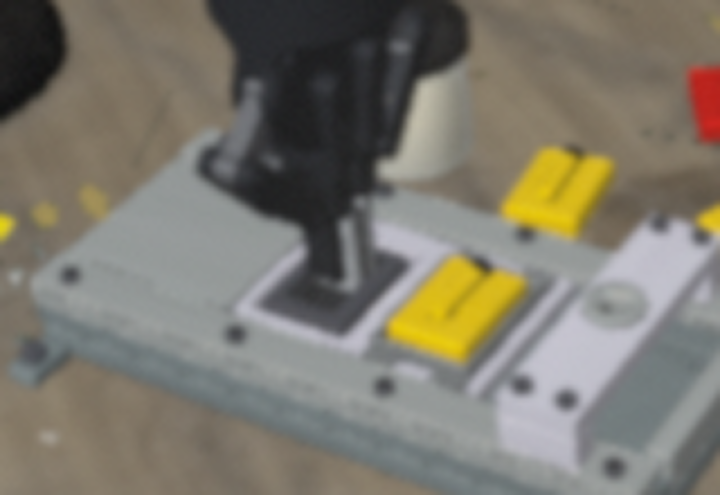

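The tip at (335,290) sits over the middle of the plunger, whose centre is about (335,288). Next I press.

Emit:
drive_tool([
  [[0, 0, 0.004], [0, 0, 0]],
  [[0, 0, 0.004], [0, 0, 0]],
  [[0, 0, 0.004], [0, 0, 0]],
  [[0, 0, 0.003], [0, 0, 0]],
  [[0, 0, 0.001], [0, 0, 0]],
  [[0, 0, 0], [0, 0, 0]],
  [[0, 0, 0], [0, 0, 0]],
])

```text
clock: 8.95
tcp_pos: [0.4446, -0.3088, 0.0221]
eef_rot: [179.9, 0.1, 126.5]
force: [-1.4, 1.5, 10.8]
finger_gap: 0.0002
grasp_force: 5.7
```

Emit:
drive_tool([
  [[-0.002, 0, 0], [0, 0, 0]],
  [[-0.002, 0, 0], [0, 0, 0]],
  [[-0.002, 0, 0], [0, 0, 0]],
  [[-0.002, 0, 0], [0, 0, 0]],
  [[-0.002, 0, 0], [0, 0, 0]],
  [[-0.002, 0, 0], [0, 0, 0]],
  [[-0.002, 0, 0], [0, 0, 0]],
  [[-0.002, 0, 0], [0, 0, 0]],
  [[0, 0, 0], [0, 0, 0]],
])

```text
clock: 9.85
tcp_pos: [0.4455, -0.3099, 0.0215]
eef_rot: [179.9, -1.6, 126.6]
force: [-24.9, 30.3, 56.4]
finger_gap: 0.0001
grasp_force: 27.8
```

The fingertip stuck on the plunger ribs: 39 N sideways and 56 N down with almost no travel. I'll back off, lift clear, then press again nearer the window's front wall and more lightly.

Emit:
drive_tool([
  [[0.004, 0, 0], [0, 0, 0]],
  [[0.004, 0, 0], [0, 0, 0]],
  [[0.006, 0, 0], [0, 0, 0]],
  [[0, 0, -0.004], [0, 0, 0]],
  [[0, 0, -0.005], [0, 0, 0]],
  [[0, 0, -0.005], [0, 0, 0]],
  [[0, 0, 0], [0, 0, 0]],
  [[0, 0, 0], [0, 0, 0]],
])

```text
clock: 10.65
tcp_pos: [0.4453, -0.3102, 0.0352]
eef_rot: [-180.0, 0.0, 126.5]
force: [0.9, -0.2, 0.1]
finger_gap: 0.0001
grasp_force: 0.0
```

```bash
python3 - <<'E'
from workcell import *
import cv2
s=snapshot("side");cv2.imwrite("pics/side4.png",cv2.resize(s["img"][215:295,200:310],None,fx=7,fy=7,interpolation=cv2.INTER_CUBIC)[...,::-1])
o=observe();print(o["tcp_pos"],o["eef_rot"],o["force"])
E
```

```text
[ 0.44521091 -0.31009897  0.03503392] [-1.79989316e+02  8.77397137e-03  1.26512731e+02] [-0.34277379 -0.41478632  1.02688613]
```

View pics/side4.png

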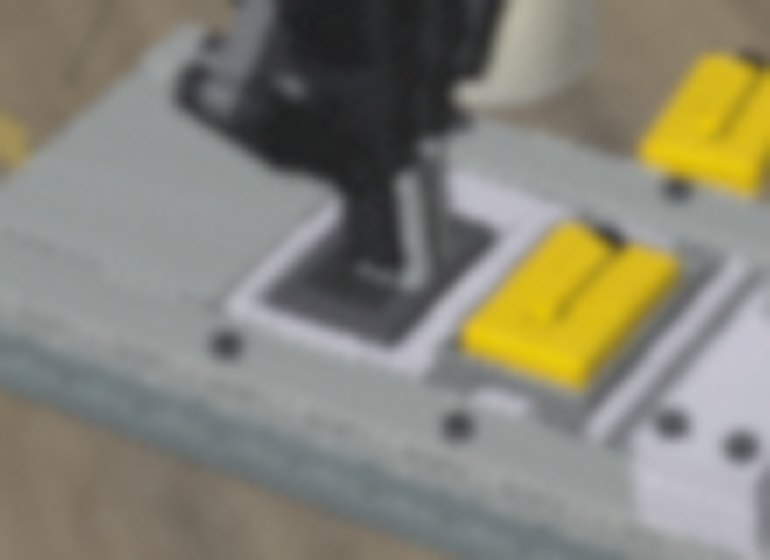

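The tip's front edge at (415,290) is about 5 mm short of the plunger's front edge, so its centre is near jig x = +5 mm. I'll move 5 mm forward while up, then press again.

Emit:
drive_tool([
  [[-0.0025, 0, 0], [0, 0, 0]],
  [[-0.0025, 0, 0], [0, 0, 0]],
  [[0, 0, 0], [0, 0, 0]],
  [[0, 0, 0.004], [0, 0, 0]],
  [[0, 0, 0.004], [0, 0, 0]],
  [[0, 0, 0.003], [0, 0, 0]],
  [[0, 0, 0.0018], [0, 0, 0]],
  [[0, 0, 0], [0, 0, 0]],
  [[0, 0, 0], [0, 0, 0]],
])

```text
clock: 11.6
tcp_pos: [0.4484, -0.3141, 0.0233]
eef_rot: [179.9, 0.0, 126.5]
force: [-1.1, 1.2, 6.8]
finger_gap: -0.0
grasp_force: 3.6
```

Emit:
drive_tool([
  [[-0.0015, 0, 0], [0, 0, 0]],
  [[-0.0015, 0, -0.0002], [0, 0, 0]],
  [[-0.0015, 0, -0.0002], [0, 0, 0]],
  [[0, 0, 0], [0, 0, 0]],
])

```text
clock: 12.0
tcp_pos: [0.4495, -0.3155, 0.0224]
eef_rot: [180.0, -0.3, 126.5]
force: [-2.7, 5.2, 7.6]
finger_gap: -0.0002
grasp_force: 4.0
```

Emit:
drive_tool([
  [[-0.0015, 0, -0.0001], [0, 0, 0]],
  [[-0.0015, 0, -0.0001], [0, 0, 0]],
  [[-0.0015, 0, 0], [0, 0, 0]],
  [[0, 0, 0], [0, 0, 0]],
])

```text
clock: 12.4
tcp_pos: [0.4521, -0.3191, 0.0225]
eef_rot: [180.0, -0.3, 126.5]
force: [-4.0, 5.5, 7.1]
finger_gap: 0.0002
grasp_force: 4.0
```

It's sliding cleanly now at about 7 N, so I continue.

Emit:
drive_tool([
  [[-0.002, 0, 0], [0, 0, 0]],
  [[-0.002, 0, 0], [0, 0, 0]],
  [[-0.002, 0, 0], [0, 0, 0]],
  [[-0.002, 0, 0], [0, 0, 0]],
  [[-0.002, 0, 0], [0, 0, 0]],
  [[0, 0, 0], [0, 0, 0]],
])

```text
clock: 13.0
tcp_pos: [0.4585, -0.3278, 0.0225]
eef_rot: [-180.0, -0.2, 126.5]
force: [-2.2, 3.5, 3.9]
finger_gap: 0.0002
grasp_force: 2.6
```

Emit:
drive_tool([
  [[-0.003, 0, 0], [0, 0, 0]],
  [[-0.003, 0, 0], [0, 0, 0]],
  [[-0.003, 0, 0], [0, 0, 0]],
  [[-0.003, 0, 0], [0, 0, 0]],
  [[-0.003, 0, 0], [0, 0, 0]],
  [[-0.003, 0, 0], [0, 0, 0]],
  [[-0.003, 0, 0], [0, 0, 0]],
  [[-0.003, 0, 0], [0, 0, 0]],
  [[-0.003, 0, 0], [0, 0, 0]],
  [[-0.003, 0, 0], [0, 0, 0]],
  [[-0.003, 0, 0], [0, 0, 0]],
  [[-0.003, 0, 0], [0, 0, 0]],
  [[-0.003, 0, 0], [0, 0, 0]],
  [[-0.003, 0, 0], [0, 0, 0]],
  [[0, 0, 0], [0, 0, 0]],
])

```text
clock: 14.5
tcp_pos: [0.4837, -0.3623, 0.0225]
eef_rot: [-180.0, -0.1, 126.5]
force: [-2.6, 2.8, 0.7]
finger_gap: 0.0002
grasp_force: 2.0
```

Emit:
drive_tool([
  [[-0.002, 0, 0], [0, 0, 0]],
  [[-0.002, 0, 0], [0, 0, 0]],
  [[-0.002, 0, 0], [0, 0, 0]],
  [[-0.002, 0, 0], [0, 0, 0]],
  [[-0.002, 0, 0], [0, 0, 0]],
  [[-0.002, 0, 0], [0, 0, 0]],
  [[-0.002, 0, 0], [0, 0, 0]],
  [[0, 0, 0], [0, 0, 0]],
])

```text
clock: 15.3
tcp_pos: [0.4888, -0.369, 0.022]
eef_rot: [-180.0, -0.8, 126.6]
force: [-13.1, 15.2, 14.7]
finger_gap: -0.0
grasp_force: 9.8
```

```bash
python3 - <<'E'
from workcell import *
import cv2
s=snapshot("side");cv2.imwrite("pics/side5.png",cv2.resize(s["img"][210:330,190:360],None,fx=4.6,fy=4.6,interpolation=cv2.INTER_CUBIC)[...,::-1])
E
```

```text
(no output)
```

View pics/side5.png

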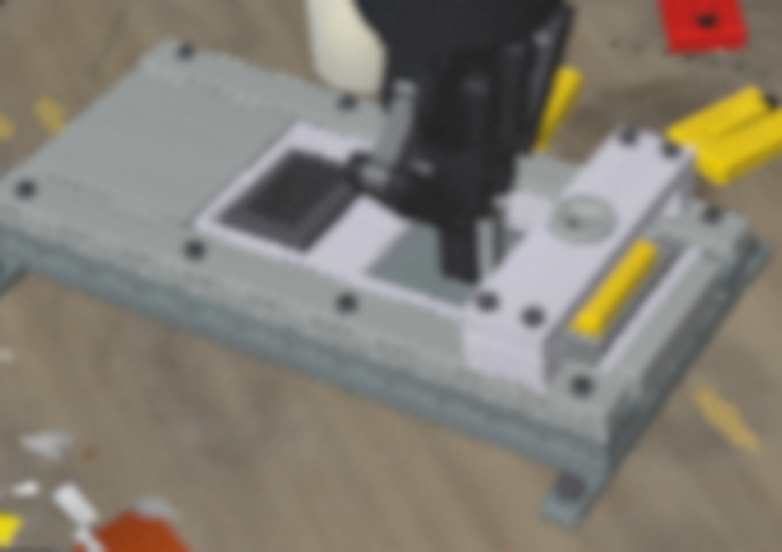

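The plunger at about (290,198) is up in the second window, and the clip is under the bridge, showing beyond it at (615,290). I back off and lift.

Emit:
drive_tool([
  [[0.004, 0, 0], [0, 0, 0]],
  [[0.005, 0, 0], [0, 0, 0]],
  [[0, 0, 0], [0, 0, 0]],
  [[0, 0, -0.005], [0, 0, 0]],
  [[0, 0, -0.01], [0, 0, 0]],
  [[0, 0, -0.02], [0, 0, 0]],
  [[0, 0, -0.02], [0, 0, 0]],
  [[0, 0, -0.02], [0, 0, 0]],
  [[0, 0, -0.02], [0, 0, 0]],
  [[0, 0, -0.02], [0, 0, 0]],
  [[0, 0, -0.02], [0, 0, 0]],
  [[0, 0, 0], [0, 0, 0]],
  [[0, 0, 0], [0, 0, 0]],
])

```text
clock: 16.65
tcp_pos: [0.4878, -0.3674, 0.1588]
eef_rot: [180.0, 0.1, 126.5]
force: [0.2, 0.5, -1.4]
finger_gap: 0.0001
grasp_force: 0.0
```

```bash
python3 - <<'E'
from workcell import *
import cv2,pickle
o=observe();print(o["tcp_pos"],o["force"],o["clock"])
s=snapshot("side");cv2.imwrite("pics/side6.png",cv2.resize(s["img"][210:330,190:360],None,fx=4.6,fy=4.6,interpolation=cv2.INTER_CUBIC)[...,::-1])
from h import *
z=pickle.load(open("side.pkl","rb"))
E
```

```text
[ 0.48784881 -0.36738045  0.15876261] [ 0.18840636  0.53027604 -1.409127  ] 16.65
```

View pics/side6.png

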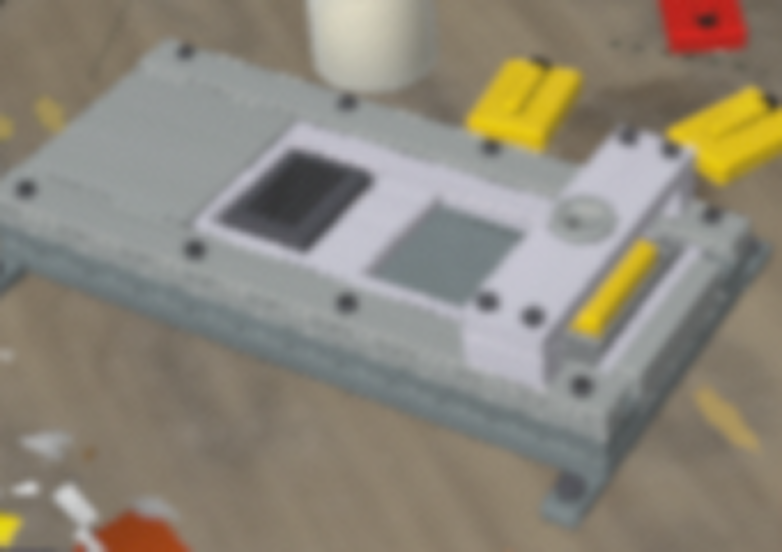

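The shuttle is locked at its end stop: the plunger fills the second window at (295,198), the clip is under the bushing, and the loose jar and clips haven't moved. The arm is clear, so I hand in.

```bash
python3 -c "
from workcell import *
print(sign_off())"
```

```text
the job is handed in; nothing more can be done
None
```

The job is handed in at about 17 s: the shuttle is at its end stop with the plunger sprung up and locking it, and the clip is under the bushing. A first push jammed on the plunger's ribs (about 39 N sideways, 56 N down), so I lifted off and pressed again; the hand-in returned no verdict.

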